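Stack a flow cell in its assembly nest

TASK

Assemble the flow cell in the pocket of the assembly nest: first the body block out of its storage dock, then the flat spacer with the round opening on it, then the cover with its round sight-glass boss upward on top, each lying flat and fully home between the pocket walls. The dock lets you take the body only by its ends and the pocket takes it only when held by its long sides, so put it down in between and take it again; set every part down rather than letting it drop, and leave the other things on the bench where they are.

Things in the scene. Friction and masses are not known exactly. Their poses are not given: they have to be found in the camera images.
- nest: Assembly nest, fixed: flat base plate 90 (x) x 156.5 (y) x 10 mm carrying a rectangular pocket of dark steel walls, and a bare staging half on its +y side. Origin on the worktop under the pocket's centre. Pocket walls 7 mm thick, up to 61 mm above the worktop, the top 6 mm flared outward by 4 mm as a lead-in. Nothing stands within 45 mm outside the windows in the pocket's long sides.
- pocket_floor (a point): Centre of the pocket floor, 10 mm above the worktop; axes those of the nest. Pocket inside 64 mm along x, 44 mm along y: 2 mm play on each side of a part, 51 mm deep. Walls at both x ends are closed; the long sides (facing +y and -y) have walls only at the corners and leave a finger window 40 mm wide, open down to the base plate.
- staging (a point): Centre of the bare staging half of the nest's base plate (94 mm from the pocket centre along the nest's +y, 10 mm above the worktop), level and always empty at the start: room to put the body down and take it again.
- dock: Storage dock, fixed to the worktop, grey plastic: floor 6 mm thick (50 mm along x) and two upright walls 46 mm long along x, 8 mm thick, 44 mm apart, reaching 38 mm above the worktop, beside the body's long sides; open at both x ends. Origin on the worktop under its centre.
- cell_body: The cell body, a solid metal block 60 (x) x 40 (y) x 30 (z) mm with a shallow round well 26 mm wide in its top, about 0.16 kg, a half turn about z makes no difference. Origin at the centre of its underside. It starts upright in the dock, x axes alike, its underside 6 mm and its top 36 mm above the worktop, its ends standing 7 mm out of the dock walls.
- spacer: Spacer: flat rectangular plate 60 (x) x 40 (y) x 10 (z) mm with a round through opening 26 mm wide in the middle, about 50 g. Origin at the centre of its underside. Lies flat on the worktop. In place, its underside is 30 mm above the pocket floor.
- cover: Cover: flat rectangular plate 60 (x) x 40 (y) x 6 (z) mm with a round sight-glass boss 24 mm in diameter and 18 mm high in the middle of its top (24 mm high in all), about 80 g. Origin at the centre of the plate's underside. Lies flat on the worktop, boss up. In place, its underside is 40 mm above the pocket floor; the boss stands out of the pocket.
- bench_timer: Bystander: bench timer 45 x 70 x 29 mm, origin at the centre of its underside.
- glass_vial: Bystander: glass vial with cap, 30 mm in diameter, 70 mm high, origin at the centre of its underside.
- specimen_jar: Bystander: specimen jar with screw lid, 64 mm in diameter, 75 mm high, origin at the centre of its underside.
- petri_dish: Bystander: culture dish 90 mm in diameter, 15 mm high, origin at the centre of its underside.

How it is judged:
On the way, in this order (a step that is already met when the one before it is completed fails the run):
1. the body lies home in the pocket, released (horizontal distance between cell_body and pocket_floor below 0.0035 m and z of cell_body in the frame of pocket_floor between -0.002 and 0.002 m and angle between the x axis of cell_body and the x axis of nest, either way round below 0.09 rad and angle between cell_body's own z axis and vertical below 0.05 rad and linear speed of cell_body below 0.03 m/s and contact force between cell_body and the fingers below 0.2 N), for 0.2 s.
2. the spacer lies flat on the body in the pocket, released (horizontal distance between each of cell_body, spacer and pocket_floor below 0.0035 m and z of cell_body in the frame of pocket_floor between -0.002 and 0.002 m and angle between the x axis of each of cell_body, spacer and the x axis of nest, either way round below 0.09 rad and angle between each of cell_body, spacer's own z axis and vertical below 0.05 rad and linear speed of each of cell_body, spacer below 0.03 m/s and z of spacer in the frame of pocket_floor between 0.028 and 0.032 m and contact force between spacer and the fingers below 0.2 N), for 0.2 s.
3. the cover lies flat on the spacer in the pocket, released (horizontal distance between each of cell_body, spacer, cover and pocket_floor below 0.0035 m and z of cell_body in the frame of pocket_floor between -0.002 and 0.002 m and angle between the x axis of each of cell_body, spacer, cover and the x axis of nest, either way round below 0.09 rad and angle between each of cell_body, spacer, cover's own z axis and vertical below 0.05 rad and linear speed of each of cell_body, spacer, cover below 0.03 m/s and z of spacer in the frame of pocket_floor between 0.028 and 0.032 m and z of cover in the frame of pocket_floor between 0.038 and 0.042 m and contact force between cover and the fingers below 0.2 N), for 0.2 s.
At the end, for the whole second after the job is handed in: Body, spacer and cover are stacked in this order in the pocket, released and at rest: each centred within 3.5 mm, square within 0.09 rad (either way round), upright within 0.05 rad, undersides within 2 mm of 0, 30 and 40 mm above the pocket floor (horizontal distance between each of cell_body, spacer, cover and pocket_floor below 0.0035 m and z of cell_body in the frame of pocket_floor between -0.002 and 0.002 m and angle between the x axis of each of cell_body, spacer, cover and the x axis of nest, either way round below 0.09 rad and angle between each of cell_body, spacer, cover's own z axis and vertical below 0.05 rad and linear speed of each of cell_body, spacer, cover below 0.03 m/s and z of spacer in the frame of pocket_floor between 0.028 and 0.032 m and z of cover in the frame of pocket_floor between 0.038 and 0.042 m); the robot touches nothing.
It fails at once if the body block is dropped or flung (moves faster than 0.4 m/s while not held) (linear speed of cell_body above 0.4 m/s and contact force between cell_body and the fingers below 0.2 N).
It fails at once if the spacer is dropped or flung (moves faster than 0.4 m/s while not held) (linear speed of spacer above 0.4 m/s and contact force between spacer and the fingers below 0.2 N).
It fails at once if the cover is dropped or flung (moves faster than 0.4 m/s while not held) (linear speed of cover above 0.4 m/s and contact force between cover and the fingers below 0.2 N).
It fails at once if the timer, vial, jar or culture dish is pushed more than 25 mm away (distance of any of bench_timer, glass_vial, specimen_jar, petri_dish from where it was at the start of the episode above 0.025 m).
It also fails if it takes over 72 s, if anything falls off the work surface, if the arm or the gripper's body presses on something with over 40 N, if the wrist force passes 120 N, or if a joint passes its speed limit or range.

ROBOT

A 6-joint arm with a two-finger parallel gripper is mounted at the origin on a cart in front of the work surface, level with it; the furniture and walls round the work are solid. World frame = base frame: x ahead of the robot, y to its left, z up, the work surface at z = 0. Lengths are in m, angles in rad, forces in N, time in s.
With the tool pointing down it reaches from about 0.35 to 0.875 m from the base axis. Payload 15.5 kg.
Tool frame: the origin (TCP) lies midway between the tips of the shut fingers; the grasp point (between the pads) lies 19 mm behind it; z points along the fingers, y is the line along which they close (so a half turn about z gives the same grasp; the last joint's range is limited). The gripper opens to 85 mm and grips with 20 to 120 N. Pads are 22 mm wide; open, the fingers measure 114 mm over their backs; the gripper's body (76 mm by 85 mm) begins 54 mm behind the grasp point. The pads swing forward as they close: fully open they stand 13 mm farther back than shut.
Start: joints at [-1.377, 0.494, 1.345, -0, 1.302, -0.096], TCP at [0.179, -0.599, 0.231] pointing down, gripper open.
Joint ranges: [-2.91, 2.91], [-0.82, 2.16], [0.22, 2.67], [-1.22, 4.37], [0.12, 2.79], [-3.08, 3.08]. Speed limits (rad/s): [1.89, 1.89, 2.57, 3.01, 3.01, 3.01].

INTERFACE

Orientations are given as a rotation vector (axis times angle).
In Python, from plant import manip gives the robot as it stands.
- The arm moves only by the tool apply_moves, never from a script. Its argument "steps" is a list of rows, each an object of numbers: "x", "y", "z": the shift along the tool's x, y, z in m; "rx", "ry", "rz": the turn, a rotation vector about the tool's x, y, z in degrees; "jaw": the finger opening in m, from 0 to 0.0854. In form: [{"x": .., "y": .., "z": .., "rx": .., "ry": .., "rz": .., "jaw": ..}, ...]. A call has 1 to 5 rows; each row is the pose to reach, as a shift and turn from the pose commanded when the call began, along the tool's axes at that moment; what a row does not reach only later rows make up. A row lasts 1/8 s, in which the tool goes at most 62.5 mm and 10.7 degrees, less where a joint would pass 70% of its speed; a pose out of reach is approached as far as the arm can. A call with a gripper value outside its range is refused whole. The fingers move at their own pace and stop on an object; the grip force is fixed at half the most. Time passes only in rows, so rows that repeat a pose let the fingers close. It gives the time, the measured TCP pose, the force, the opening and the grip force at its end, in the units of the state.
- manip.state(): the state, without advancing time (a new reading comes with each control period).
- manip.snapshot(name): name is "scene" or "top" or "wrist"; returns a dict with "img" (384x512x3 uint8, red, green, blue), "z_map" (384x512 float32, m along the optical axis (not along the pixel's ray), 0 where there is no reading), "fx", "fy", "cx", "cy" (pixels), "R" (3x3) and "t" (3): a world point X has camera coordinates R X + t. Camera axes: x right, y down, z forward; pixel columns grow to the right and rows downward; lengths in m; the calibration is good to about 2 mm. A picture is of the moment at which its call begins.
- manip.close_job(): hands the job in; it is judged then, once.
The state is a dict: "t": time; "joint_pos": joint angles; "qd": joint speeds; "joint_torque": joint torques, N m; "tool_pos": TCP position; "eef_rot": TCP orientation; "ft_force": force on the tool from outside, world axes, zero at the start; "ft_torque": the same for the moment, N m; "gripper_width": opening from 0.0 (shut) to 1.0 (fully open); "grip_force": force on a finger pad.
Only numpy, scipy, OpenCV 4.12 (cv2) and the standard library are available. Lean on these libraries where they do the work, as an engineer would, in place of code of your own. Each camera call takes 0.05 s, during which the arm holds its last target. There are 200 camera calls.

## Working session

There is one attempt and no reset: what is moved stays moved. The work goes in short steps, Python scripts to look and compute and a tool call to move; the robot and the scene stay as the last step left them, time stands still between calls to the robot, and variables do not carry over. Pictures are saved under pics/ and viewed, at most 10 in all, crops included, and the job is handed in when it is done.

Besides the shell and the picture viewer there is one more tool, called as a command line: name --argument value ..., lists and objects as JSON in quotes. apply_moves: Moves the arm, as the interface text tells. Its arguments: {"type":"object","properties":{"steps":{"type":"array"}},"required":["steps"]}

```bash
ls; mkdir -p pics
python3 - <<'E'
from plant import manip
import cv2,numpy as np,pickle
for n in ["top","scene"]:
    s=manip.snapshot(n); pickle.dump(s,open(n+'.pkl','wb'))
    cv2.imwrite(f'pics/{n}0.png',cv2.resize(s['img'][:,:,::-1],(800,600)))
    print(n,s['fx'],s['fy'],s['cx'],s['cy'],s['R'],s['t'])
print(manip.state())
E
```

```text
pics
top 369.1450485170832 369.1450485170832 261.2686552855766 194.84644121714555 [[-0.02720986 -0.99916154 -0.03059152]
 [-0.99565083  0.02981662 -0.08826325]
 [ 0.08910138  0.02805684 -0.99562732]] [-0.19871927  0.52094648  0.86967347]
scene 349.7603952240236 349.7603952240236 255.0940859076583 195.0782348890426 [[ 9.14194507e-01 -4.05275160e-01 -6.68893090e-04]
 [-2.99717434e-01 -6.74971161e-01 -6.74227996e-01]
 [ 2.72796376e-01  6.16576010e-01 -7.38522959e-01]] [-0.52652461  0.0340929   0.89616935]
{'t': 0.1, 'joint_pos': array([-1.37646954e+00,  4.94128688e-01,  1.34604983e+00,  3.66344874e-06,
        1.30250766e+00, -9.54890876e-02]), 'qd': array([ 0.00162729, -0.00169141, -0.00159087,  0.00030681,  0.00186194,
        0.00073288]), 'joint_torque': array([ 5.44105624e-04, -8.83587027e+01, -3.84559321e+01, -2.57584534e-04,
        5.20477770e-03,  1.87493958e-05]), 'tool_pos': array([ 0.17855925, -0.59862035,  0.23076169]), 'eef_rot': array([-3.10758558e+00, -4.53490911e-01,  7.92831444e-05]), 'ft_force': array([ 0.1294511 , -0.07581819,  0.39690693]), 'ft_torque': array([0.01334274, 0.06169439, 0.00694658]), 'grip_force': 0.0, 'gripper_width': 1.0025366285306903}
```

View pics/top0.png

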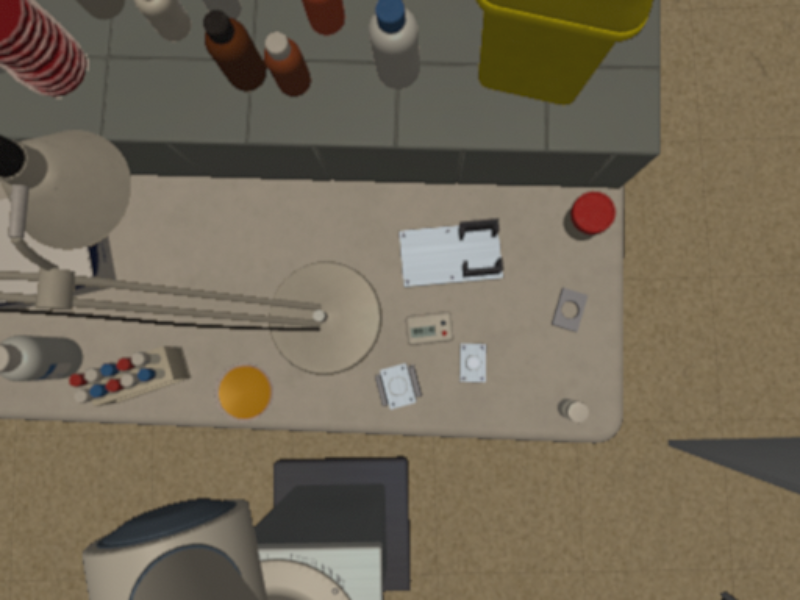

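View pics/scene0.png

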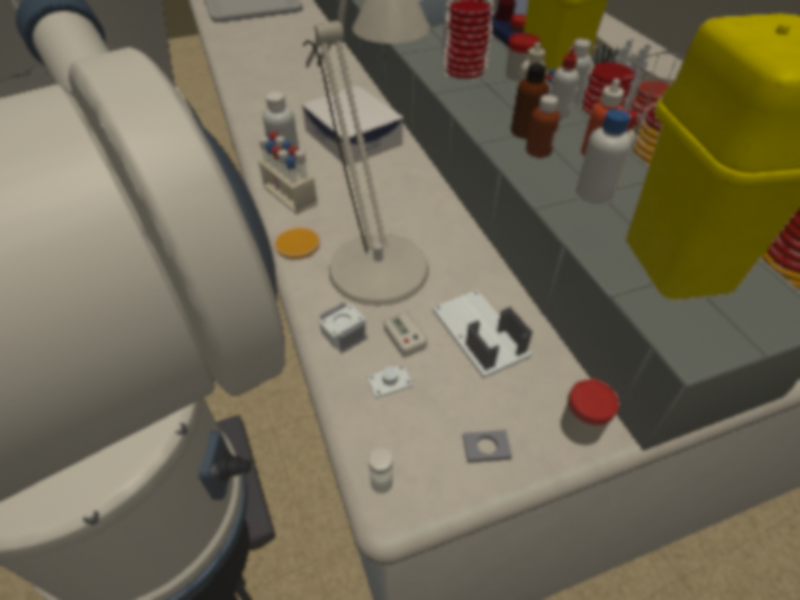

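The top view shows the nest (pocket at 480,248, staging 425,255), the dock with the body (398,387), the cover (473,363), the spacer (570,310), the timer (430,328), the vial (574,410), the jar (593,213) and the lamp base (325,318). The scene view agrees.

```bash
cat > h.py <<'E'
from plant import manip
import cv2,numpy as np,pickle
from scipy.spatial.transform import Rotation as Ro
def ray(s,u,v,z):
    u,v=np.atleast_1d(u).astype(float),np.atleast_1d(v).astype(float)
    d=np.c_[(u-s['cx'])/s['fx'],(v-s['cy'])/s['fy'],np.ones_like(u)]@s['R']
    c=-s['R'].T@s['t']
    return c+d*((z-c[2])/d[:,2])[:,None]
def cloud(s):
    v,u=np.mgrid[:384,:512]; z=s['z_map']
    p=np.stack([(u-s['cx'])/s['fx']*z,(v-s['cy'])/s['fy']*z,z],-1)
    return (p-s['t'])@s['R']
def proj(s,X):
    p=np.atleast_2d(X)@s['R'].T+s['t']
    return np.c_[p[:,0]/p[:,2]*s['fx']+s['cx'],p[:,1]/p[:,2]*s['fy']+s['cy']]
E
python3 - <<'E'
from h import *
np.set_printoptions(precision=4,suppress=True)
s=pickle.load(open('top.pkl','rb'));C=cloud(s)
for n,u,v in [('nestpocket',480,248),('staging',425,255),('wall',478,229),('wall2',482,270),('body',398,387),('cover',473,363),('boss',473,363),('spacer',560,310),('timer',430,328),('vial',574,410),('jar',593,213),('petri',245,392),('lampbase',325,345),('lamppost',318,316),('lamparm',150,290),('shelf',380,165),('head',90,190)]:
    u,v=u/1.5625,v/1.5625; print(n,C[int(v),int(u)])
# rough rects
h=C[...,2]
ok=(C[...,0]>.2)&(C[...,0]<.9)&(s['z_map']>0)
for n,lo,hi,x0,x1,y0,y1 in [('spacer',.005,.02,.3,.7,-.5,-.2)]:
    pass
print(manip.state()['tool_pos'], Ro.from_rotvec(manip.state()['eef_rot']).as_matrix())
w=manip.snapshot('wrist'); R=Ro.from_rotvec(manip.state()['eef_rot']).as_matrix(); p=manip.state()['tool_pos']
print('cam in tool',R.T@(-w['R'].T@w['t']-p),'R cam-tool',w['R']@R,w['fx'],w['cx'],w['cy'])
E
```

```text
nestpocket [ 0.6035 -0.3279  0.0083]
staging [ 0.5928 -0.2417  0.0144]
wall [ 0.6288 -0.3221  0.03  ]
wall2 [ 0.5609 -0.3237  0.0614]
body [ 0.3915 -0.1934  0.0312]
cover [ 0.4234 -0.3077  0.0247]
boss [ 0.4234 -0.3077  0.0247]
spacer [ 0.5014 -0.447   0.0088]
timer [ 0.4796 -0.2455  0.028 ]
vial [ 0.3542 -0.445   0.072 ]
jar [ 0.6359 -0.4857  0.0761]
petri [0.3893 0.0461 0.009 ]
lampbase [ 0.4581 -0.0839  0.0214]
lamppost [ 0.4988 -0.08    0.0617]
lamparm [0.5199 0.074  0.2609]
shelf [ 0.7165 -0.1792  0.0854]
head [0.6061 0.0844 0.366 ]
[ 0.1786 -0.5986  0.2308] [[ 0.9583  0.2858 -0.0002]
 [ 0.2858 -0.9583  0.0011]
 [ 0.0001 -0.0011 -1.    ]]
cam in tool [ 0.0688 -0.0004 -0.1431] R cam-tool [[ 0.0009  1.      0.0014]
 [-0.9627  0.0012 -0.2705]
 [-0.2705 -0.0011  0.9627]] 279.4679328906667 254.50933102138018 190.98768058568538
```

apply_moves --steps '[{"x": 0.04,"y": -0.017},{"x": 0.09,"y": -0.04},{"x": 0.145,"y": -0.063},{"x": 0.2,"y": -0.087},{"x": 0.25,"y": -0.11}]'

```text
invalid input
```

apply_moves --steps '[{"x": 0.05,"y": -0.02},{"x": 0.09,"y": -0.04},{"x": 0.12,"y": -0.053},{"x": 0.134,"y": -0.057},{"x": 0.134,"y": -0.057}]'

```text
invalid input
```

apply_moves --steps '[{"x": 0.04,"y": -0.017,"z": 0,"rx": 0,"ry": 0,"rz": 0,"jaw": 0.085},{"x": 0.09,"y": -0.04,"z": 0,"rx": 0,"ry": 0,"rz": 0,"jaw": 0.085},{"x": 0.145,"y": -0.063,"z": 0,"rx": 0,"ry": 0,"rz": 0,"jaw": 0.085},{"x": 0.2,"y": -0.087,"z": 0,"rx": 0,"ry": 0,"rz": 0,"jaw": 0.085},{"x": 0.25,"y": -0.11,"z": 0,"rx": 0,"ry": 0,"rz": 0,"jaw": 0.085}]'

```text
t: 0.78
tool_pos: [0.3881, -0.4205, 0.2312]
eef_rot: [-3.109, -0.454, -0.0]
ft_force: [0.7, -0.3, 1.8]
gripper_width: 0.996
grip_force: 0.0
```

apply_moves --steps '[{"x": 0.05,"y": -0.02,"z": 0,"rx": 0,"ry": 0,"rz": 0,"jaw": 0.085},{"x": 0.09,"y": -0.04,"z": 0,"rx": 0,"ry": 0,"rz": 0,"jaw": 0.085},{"x": 0.12,"y": -0.053,"z": 0,"rx": 0,"ry": 0,"rz": 0,"jaw": 0.085},{"x": 0.134,"y": -0.057,"z": 0,"rx": 0,"ry": 0,"rz": 0,"jaw": 0.085},{"x": 0.134,"y": -0.057,"z": 0,"rx": 0,"ry": 0,"rz": 0,"jaw": 0.085}]'

```text
t: 1.4
tool_pos: [0.4991, -0.3291, 0.2311]
eef_rot: [-3.108, -0.455, 0.0]
ft_force: [-0.3, -0.8, 0.3]
gripper_width: 0.997
grip_force: 0.0
```

Run:
```python
from h import *
s=manip.snapshot('wrist');pickle.dump(s,open('w1.pkl','wb'))
cv2.imwrite('pics/w1.png',cv2.resize(s['img'][:,:,::-1],(800,600)))
C=cloud(s)
hh=np.where(s['z_map']>0,C[...,2],0)
cv2.imwrite('pics/w1h.png',cv2.resize(np.clip(hh*1000*3,0,255).astype(np.uint8),(800,600)))
print(np.percentile(hh,[5,25,50,75,95]))
```

```text
[-7.46270173e-01 -3.08760104e-04  1.38263791e-03  7.35065477e-02
  3.20771683e-01]
```

View pics/w1.png

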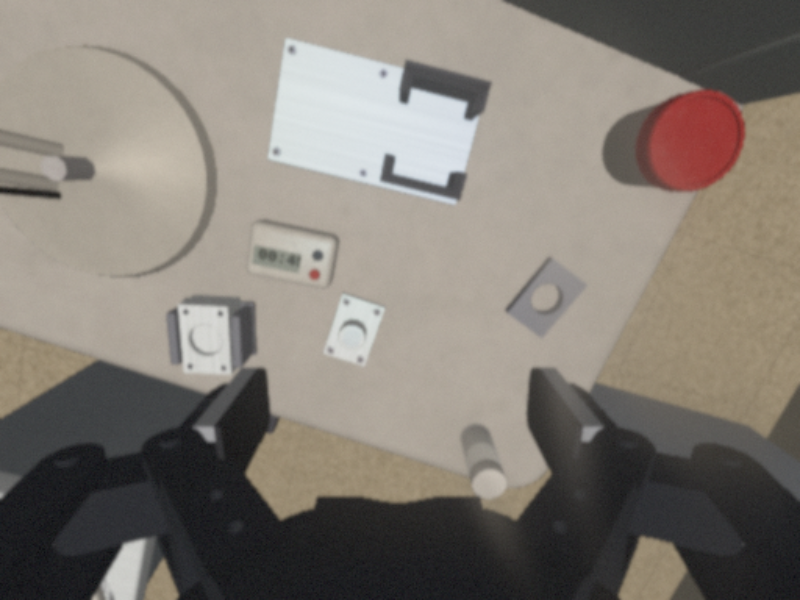

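The wrist view shows all parts clearly. At 800x600: body in dock (205,338), cover (354,330), spacer (547,297), nest plate with corners (288,40), (270,160), (457,203), pocket (435,133), timer (292,253).

```bash
cat >> h.py <<'E'
def rect(s,box,test,z):
    """mask in box (800x600 px: x0,y0,x1,y1) -> world minAreaRect on plane z: centre, size, heading(deg) of long side"""
    x0,y0,x1,y1=[int(b/1.5625) for b in box]
    im=cv2.cvtColor(s['img'],cv2.COLOR_RGB2HSV).astype(int)
    m=np.zeros((384,512),np.uint8); m[y0:y1,x0:x1]=test(im[y0:y1,x0:x1])
    cs,_=cv2.findContours(m,cv2.RETR_EXTERNAL,cv2.CHAIN_APPROX_NONE)
    c=max(cs,key=cv2.contourArea)[:,0]
    P=ray(s,c[:,0],c[:,1],z)[:,:2]*1000
    (cx,cy),(a,b),_=r=cv2.minAreaRect(P.astype(np.float32))
    q=cv2.boxPoints(r); e=max([q[1]-q[0],q[2]-q[1]],key=np.linalg.norm)
    h=np.degrees(np.arctan2(e[1],e[0]))
    return np.round([cx,cy,max(a,b),min(a,b),(h+90)%180-90],1)
E
python3 - <<'E'
from h import *
s=pickle.load(open('w1.pkl','rb'))
im=cv2.cvtColor(s['img'],cv2.COLOR_RGB2HSV)
for n,u,v in [('body',190,355),('docktopwall',236,345),('cover',340,345),('table',420,300),('spacer',530,310),('nest',330,90),('wall',440,80)]:
    print(n,im[int(v/1.5625),int(u/1.5625)])
E
```

```text
body [ 36   6 209]
docktopwall [140   6 130]
cover [ 45   5 212]
table [ 17  27 172]
spacer [165   4 138]
nest [ 97  10 228]
wall [120   3  85]
```

Run:
```python
from h import *
s=pickle.load(open('w1.pkl','rb'))
br=lambda i:(i[...,1]<17)&(i[...,2]>170)
gr=lambda i:(i[...,1]<15)&(i[...,2]<160)
dk=lambda i:i[...,2]<110
print('body',rect(s,(170,290,262,385),br,.036))
print('cover',rect(s,(310,285,400,375),br,.006))
print('spacer',rect(s,(495,250,600,345),gr,.010))
print('spacer2',rect(s,(495,250,600,345),lambda i:(i[...,1]<15)&(i[...,2]<160)&(i[...,2]>125),.010))
print('nestplate',rect(s,(255,30,500,210),lambda i:((i[...,1]<17)&(i[...,2]>160))|(i[...,2]<110),.010))
# nest corners by hand and wall tops
print(ray(s,np.array([288,269,458])/1.5625,np.array([39,160,203])/1.5625,.01)*1000)
C=cloud(s);x=C[...,0];y=C[...,1];z=C[...,2]
m=(z>.054)&(z<.066)&(x>.5)&(x<.68)&(y<-.26)&(y>-.4)&(s['z_map']>0)
print('walltop',m.sum(),cv2.minAreaRect((C[m][:,:2]*1000).astype(np.float32)))
for n,lo,hi,bx in [('body',.03,.042,(.34,.45,-.25,-.14)),('spacer',.006,.014,(.42,.55,-.5,-.38)),('coverboss',.018,.03,(.38,.48,-.36,-.26))]:
    m=(z>lo)&(z<hi)&(x>bx[0])&(x<bx[1])&(y>bx[2])&(y<bx[3])
    print(n,m.sum(),np.median(z[m]),cv2.minAreaRect((C[m][:,:2]*1000).astype(np.float32)))
```

```text
body [ 393.7 -192.9   61.3   40.2   14.1]
cover [ 425.5 -308.5   60.7   41.2   -2.9]
spacer [ 503.9 -459.8   59.1   42.1  -19.4]
spacer2 [ 503.7 -460.9   59.2   39.4  -18.7]
nestplate [ 598.  -280.   157.9   95.6  -86.4]
[[ 634.86181847 -202.46278116   10.        ]
 [ 546.75714396 -207.0416887    10.        ]
 [ 558.30453851 -361.8945999    10.        ]]
walltop 1220 ((599.3175659179688, -323.3590393066406), (78.77392578125, 58.57939529418945), 3.4996373653411865)
body 1945 0.03647515383542437 ((394.6415100097656, -193.48939514160156), (61.22018814086914, 60.20146179199219), 13.46081829071045)
spacer 1043 0.01011196405878544 ((504.3609619140625, -460.88336181640625), (40.74397659301758, 60.0120849609375), 71.12918090820312)
coverboss 457 0.02485380884969004 ((448.94671630859375, -288.2166748046875), (82.52142333984375, 24.216350555419922), 41.18325424194336)
```

apply_moves --steps '[{"x": -0.006,"y": -0.016,"z": 0.01,"rx": 0,"ry": 0,"rz": -10.6,"jaw": 0.085},{"x": -0.014,"y": -0.036,"z": 0.02,"rx": 0,"ry": 0,"rz": -21.2,"jaw": 0.085},{"x": -0.022,"y": -0.056,"z": 0.03,"rx": 0,"ry": 0,"rz": -31.8,"jaw": 0.085},{"x": -0.03,"y": -0.076,"z": 0.04,"rx": 0,"ry": 0,"rz": -42.4,"jaw": 0.085},{"x": -0.037,"y": -0.096,"z": 0.05,"rx": 0,"ry": 0,"rz": -53,"jaw": 0.085}]'

```text
t: 2.08
tool_pos: [0.4346, -0.2482, 0.1811]
eef_rot: [2.576, 1.799, -0.0]
ft_force: [-0.1, 0.1, 1.6]
gripper_width: 0.997
grip_force: 0.0
```

apply_moves --steps '[{"x": 0.01,"y": -0.016,"z": 0.018,"rx": 0,"ry": 0,"rz": -10.6,"jaw": 0.085},{"x": 0.02,"y": -0.032,"z": 0.034,"rx": 0,"ry": 0,"rz": -21.2,"jaw": 0.085},{"x": 0.03,"y": -0.048,"z": 0.05,"rx": 0,"ry": 0,"rz": -31.8,"jaw": 0.085},{"x": 0.0366,"y": -0.0586,"z": 0.061,"rx": 0,"ry": 0,"rz": -34.4,"jaw": 0.085},{"x": 0.0366,"y": -0.0586,"z": 0.061,"rx": 0,"ry": 0,"rz": -34.4,"jaw": 0.085}]'

```text
t: 2.7
tool_pos: [0.3924, -0.1931, 0.1199]
eef_rot: [-1.935, -2.473, 0.0]
ft_force: [0.6, -0.4, 0.5]
gripper_width: 0.995
grip_force: 0.0
```

apply_moves --steps '[{"x": 0,"y": 0,"z": 0.035,"rx": 0,"ry": 0,"rz": 0,"jaw": 0.085},{"x": 0,"y": 0,"z": 0.07,"rx": 0,"ry": 0,"rz": 0,"jaw": 0.085},{"x": 0,"y": 0,"z": 0.095,"rx": 0,"ry": 0,"rz": 0,"jaw": 0.085},{"x": 0,"y": 0,"z": 0.11,"rx": 0,"ry": 0,"rz": 0,"jaw": 0.085},{"x": 0,"y": 0,"z": 0.115,"rx": 0,"ry": 0,"rz": 0,"jaw": 0.085}]'

```text
t: 3.32
tool_pos: [0.3941, -0.194, 0.0049]
eef_rot: [-1.937, -2.474, 0.0]
ft_force: [-0.4, 0.6, 0.2]
gripper_width: 0.996
grip_force: 0.0
```

apply_moves --steps '[{"x": 0,"y": 0,"z": 0,"rx": 0,"ry": 0,"rz": 0,"jaw": 0.072},{"x": 0,"y": 0,"z": 0,"rx": 0,"ry": 0,"rz": 0,"jaw": 0.062},{"x": 0,"y": 0,"z": 0,"rx": 0,"ry": 0,"rz": 0,"jaw": 0.05},{"x": 0,"y": 0,"z": 0,"rx": 0,"ry": 0,"rz": 0,"jaw": 0.04},{"x": 0,"y": 0,"z": 0,"rx": 0,"ry": 0,"rz": 0,"jaw": 0.03}]'

```text
t: 3.95
tool_pos: [0.3942, -0.1934, 0.0062]
eef_rot: [1.933, 2.474, 0.0]
ft_force: [-2.1, -1.3, 12.0]
gripper_width: 0.691
grip_force: 62.4
```

apply_moves --steps '[{"x": 0,"y": 0,"z": -0.01,"rx": 0,"ry": 0,"rz": 0,"jaw": 0.03},{"x": 0,"y": 0,"z": -0.03,"rx": 0,"ry": 0,"rz": 0,"jaw": 0.03},{"x": 0,"y": 0,"z": -0.06,"rx": 0,"ry": 0,"rz": 0,"jaw": 0.03},{"x": 0,"y": 0,"z": -0.085,"rx": 0,"ry": 0,"rz": 0,"jaw": 0.03},{"x": 0,"y": 0,"z": -0.1,"rx": 0,"ry": 0,"rz": 0,"jaw": 0.03}]'

```text
t: 4.58
tool_pos: [0.394, -0.1931, 0.1072]
eef_rot: [1.933, 2.474, 0.0]
ft_force: [1.2, -0.4, -1.1]
gripper_width: 0.692
grip_force: 65.7
```

apply_moves --steps '[{"x": -0.015,"y": 0.03,"z": 0,"rx": 0,"ry": 0,"rz": 2,"jaw": 0.03},{"x": -0.033,"y": 0.075,"z": 0,"rx": 0,"ry": 0,"rz": 5,"jaw": 0.03},{"x": -0.055,"y": 0.122,"z": 0,"rx": 0,"ry": 0,"rz": 8,"jaw": 0.03},{"x": -0.074,"y": 0.163,"z": 0,"rx": 0,"ry": 0,"rz": 10.4,"jaw": 0.03},{"x": -0.0834,"y": 0.1848,"z": 0,"rx": 0,"ry": 0,"rz": 10.4,"jaw": 0.03}]'

```text
t: 5.2
tool_pos: [0.5953, -0.2294, 0.1062]
eef_rot: [2.15, 2.289, 0.001]
ft_force: [-0.5, -0.4, -1.9]
gripper_width: 0.69
grip_force: 65.8
```

apply_moves --steps '[{"x": 0,"y": 0,"z": 0,"rx": 0,"ry": 0,"rz": 0,"jaw": 0.03},{"x": 0,"y": 0,"z": 0.025,"rx": 0,"ry": 0,"rz": 0,"jaw": 0.03},{"x": 0,"y": 0,"z": 0.05,"rx": 0,"ry": 0,"rz": 0,"jaw": 0.03},{"x": 0,"y": 0,"z": 0.07,"rx": 0,"ry": 0,"rz": 0,"jaw": 0.03},{"x": 0,"y": 0,"z": 0.08,"rx": 0,"ry": 0,"rz": 0,"jaw": 0.03}]'

```text
t: 5.82
tool_pos: [0.5921, -0.2288, 0.0249]
eef_rot: [-2.15, -2.289, 0.001]
ft_force: [-0.2, 0.3, -0.8]
gripper_width: 0.692
grip_force: 65.9
```

apply_moves --steps '[{"x": 0,"y": 0,"z": 0.006,"rx": 0,"ry": 0,"rz": 0,"jaw": 0.03},{"x": 0,"y": 0,"z": 0.01,"rx": 0,"ry": 0,"rz": 0,"jaw": 0.03},{"x": 0,"y": 0,"z": 0.013,"rx": 0,"ry": 0,"rz": 0,"jaw": 0.03},{"x": 0,"y": 0,"z": 0.015,"rx": 0,"ry": 0,"rz": 0,"jaw": 0.03},{"x": 0,"y": 0,"z": 0.015,"rx": 0,"ry": 0,"rz": 0,"jaw": 0.03}]'

```text
t: 6.45
tool_pos: [0.5934, -0.2293, 0.0104]
eef_rot: [2.15, 2.29, 0.0]
ft_force: [0.0, 0.6, -1.6]
gripper_width: 0.689
grip_force: 65.8
```

apply_moves --steps '[{"x": 0,"y": 0,"z": 0.0005,"rx": 0,"ry": 0,"rz": 0,"jaw": 0.03},{"x": 0,"y": 0,"z": 0.001,"rx": 0,"ry": 0,"rz": 0,"jaw": 0.03},{"x": 0,"y": 0,"z": 0.0015,"rx": 0,"ry": 0,"rz": 0,"jaw": 0.03},{"x": 0,"y": 0,"z": 0.0015,"rx": 0,"ry": 0,"rz": 0,"jaw": 0.03}]'

```text
t: 6.95
tool_pos: [0.5934, -0.2293, 0.0102]
eef_rot: [2.15, 2.29, 0.0]
ft_force: [-6.7, 2.7, 22.1]
gripper_width: 0.688
grip_force: 68.7
```

apply_moves --steps '[{"x": 0,"y": 0,"z": -0.001,"rx": 0,"ry": 0,"rz": 0,"jaw": 0.03},{"x": 0,"y": 0,"z": -0.001,"rx": 0,"ry": 0,"rz": 0,"jaw": 0.06},{"x": 0,"y": 0,"z": -0.001,"rx": 0,"ry": 0,"rz": 0,"jaw": 0.07},{"x": 0,"y": 0,"z": -0.001,"rx": 0,"ry": 0,"rz": 0,"jaw": 0.085},{"x": 0,"y": 0,"z": -0.001,"rx": 0,"ry": 0,"rz": 0,"jaw": 0.085}]'

```text
t: 7.58
tool_pos: [0.5933, -0.2292, 0.0097]
eef_rot: [-2.15, -2.29, 0.0]
ft_force: [0.3, -0.4, -0.2]
gripper_width: 0.999
grip_force: 0.0
```

apply_moves --steps '[{"x": 0,"y": 0,"z": -0.02,"rx": 0,"ry": 0,"rz": 0,"jaw": 0.085},{"x": 0,"y": 0,"z": -0.05,"rx": 0,"ry": 0,"rz": 0,"jaw": 0.085},{"x": 0,"y": 0,"z": -0.08,"rx": 0,"ry": 0,"rz": 10,"jaw": 0.085},{"x": 0,"y": 0,"z": -0.1,"rx": 0,"ry": 0,"rz": 20,"jaw": 0.085},{"x": 0,"y": 0,"z": -0.11,"rx": 0,"ry": 0,"rz": 30,"jaw": 0.085}]'

```text
t: 8.2
tool_pos: [0.5939, -0.2295, 0.1227]
eef_rot: [2.673, 1.647, 0.002]
ft_force: [0.1, 0.2, 0.0]
gripper_width: 0.996
grip_force: 0.0
```

apply_moves --steps '[{"x": 0,"y": 0,"z": 0,"rx": 0,"ry": 0,"rz": 10.5,"jaw": 0.085},{"x": 0,"y": 0,"z": 0,"rx": 0,"ry": 0,"rz": 21,"jaw": 0.085},{"x": 0,"y": 0,"z": 0,"rx": 0,"ry": 0,"rz": 31.5,"jaw": 0.085},{"x": 0,"y": 0,"z": 0,"rx": 0,"ry": 0,"rz": 42,"jaw": 0.085},{"x": 0,"y": 0,"z": 0,"rx": 0,"ry": 0,"rz": 52.5,"jaw": 0.085}]'

```text
t: 8.82
tool_pos: [0.5935, -0.2293, 0.1213]
eef_rot: [3.127, 0.294, 0.001]
ft_force: [0.3, 0.0, 0.5]
gripper_width: 0.993
grip_force: 0.0
```

apply_moves --steps '[{"x": 0,"y": 0,"z": 0,"rx": 0,"ry": 0,"rz": 7.5,"jaw": 0.085},{"x": 0,"y": 0,"z": 0,"rx": 0,"ry": 0,"rz": 7.5,"jaw": 0.085}]'

```text
t: 9.07
tool_pos: [0.5935, -0.2293, 0.121]
eef_rot: [3.139, 0.1, 0.001]
ft_force: [0.1, -0.4, 0.2]
gripper_width: 0.993
grip_force: 0.0
```

Run:
```python
from h import *
s=manip.snapshot('wrist');pickle.dump(s,open('w2.pkl','wb'))
cv2.imwrite('pics/w2.png',cv2.resize(s['img'][:,:,::-1],(800,600)))
C=cloud(s);x=C[...,0];y=C[...,1];z=C[...,2]
for n,lo,hi,bx in [('body',.036,.044,(.53,.66,-.28,-.18)),('walls',.056,.066,(.53,.67,-.37,-.28)),('plate',.006,.014,(.53,.67,-.38,-.15))]:
    m=(z>lo)&(z<hi)&(x>bx[0])&(x<bx[1])&(y>bx[2])&(y<bx[3])&(s['z_map']>0)
    print(n,m.sum(),np.median(z[m]),cv2.minAreaRect((C[m][:,:2]*1000).astype(np.float32)))
```

```text
body 2628 0.040425933998841895 ((593.8389892578125, -229.13287353515625), (60.49269104003906, 39.97353744506836), 3.7204208374023438)
walls 1614 0.05960378179010878 ((598.978271484375, -323.80487060546875), (78.80953979492188, 59.06848907470703), 3.5496132373809814)
plate 9523 0.010362810163161408 ((596.0935668945312, -253.01473999023438), (98.08614349365234, 217.18751525878906), 10.121801376342773)
```

View pics/w2.png

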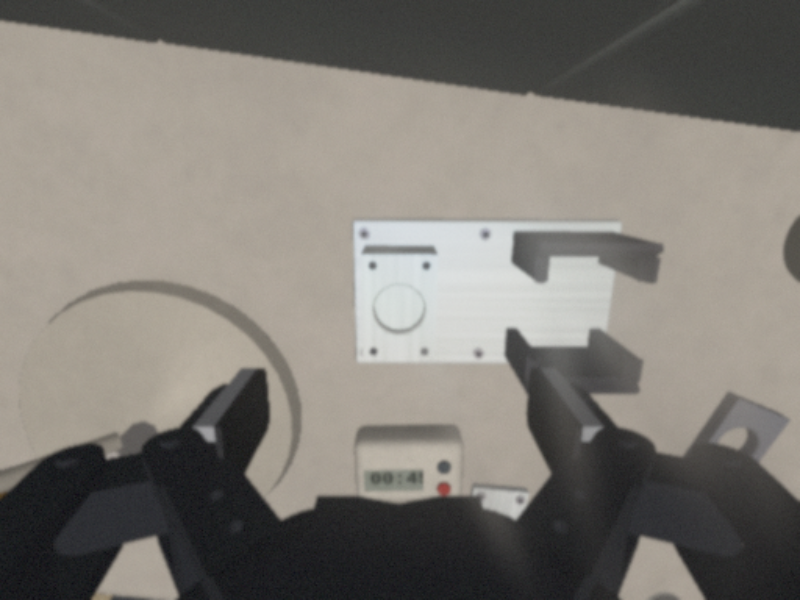

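The picture shows the body upright on the staging half (400,305) and the pocket at (580,310), squared with the gripper. I can take it by the long sides.

apply_moves --steps '[{"x": 0,"y": 0,"z": 0.03,"rx": 0,"ry": 0,"rz": 0,"jaw": 0.085},{"x": 0,"y": 0,"z": 0.065,"rx": 0,"ry": 0,"rz": 0,"jaw": 0.085},{"x": 0,"y": 0,"z": 0.09,"rx": 0,"ry": 0,"rz": 0,"jaw": 0.085},{"x": 0,"y": 0,"z": 0.105,"rx": 0,"ry": 0,"rz": 0,"jaw": 0.08},{"x": 0,"y": 0,"z": 0.108,"rx": 0,"ry": 0,"rz": 0,"jaw": 0.07}]'

```text
t: 9.75
tool_pos: [0.5932, -0.2291, 0.0115]
eef_rot: [-3.14, -0.101, 0.001]
ft_force: [-0.5, -0.9, -1.0]
gripper_width: 0.821
grip_force: 0.0
```

apply_moves --steps '[{"x": 0,"y": 0,"z": 0,"rx": 0,"ry": 0,"rz": 0,"jaw": 0.055},{"x": 0,"y": 0,"z": 0,"rx": 0,"ry": 0,"rz": 0,"jaw": 0.045},{"x": 0,"y": 0,"z": 0,"rx": 0,"ry": 0,"rz": 0,"jaw": 0.035},{"x": 0,"y": 0,"z": 0,"rx": 0,"ry": 0,"rz": 0,"jaw": 0.02},{"x": 0,"y": 0,"z": 0,"rx": 0,"ry": 0,"rz": 0,"jaw": 0.01}]'

```text
t: 10.38
tool_pos: [0.5938, -0.2295, 0.0129]
eef_rot: [3.139, 0.099, 0.002]
ft_force: [-0.6, -0.1, 8.1]
gripper_width: 0.458
grip_force: 61.3
```

apply_moves --steps '[{"x": 0,"y": 0,"z": -0.008,"rx": 0,"ry": 0,"rz": 0,"jaw": 0.01},{"x": 0,"y": 0,"z": -0.025,"rx": 0,"ry": 0,"rz": 0,"jaw": 0.01},{"x": 0,"y": 0,"z": -0.05,"rx": 0,"ry": 0,"rz": 0,"jaw": 0.01},{"x": 0,"y": 0,"z": -0.068,"rx": 0,"ry": 0,"rz": 0,"jaw": 0.01},{"x": 0,"y": 0,"z": -0.07,"rx": 0,"ry": 0,"rz": 0,"jaw": 0.01}]'

```text
t: 11.0
tool_pos: [0.5941, -0.2296, 0.0836]
eef_rot: [3.139, 0.099, 0.004]
ft_force: [0.5, -0.6, -1.3]
gripper_width: 0.456
grip_force: 60.5
```

apply_moves --steps '[{"x": 0,"y": 0.012,"z": 0,"rx": 0,"ry": 0,"rz": 0,"jaw": 0.01},{"x": 0,"y": 0.04,"z": 0,"rx": 0,"ry": 0,"rz": 0,"jaw": 0.01},{"x": -0.0005,"y": 0.07,"z": 0,"rx": 0,"ry": 0,"rz": 0,"jaw": 0.01},{"x": -0.0006,"y": 0.09,"z": 0,"rx": 0,"ry": 0,"rz": 0,"jaw": 0.01},{"x": -0.0006,"y": 0.0946,"z": 0,"rx": 0,"ry": 0,"rz": 0,"jaw": 0.01}]'

```text
t: 11.62
tool_pos: [0.5983, -0.3255, 0.0811]
eef_rot: [-3.14, -0.096, 0.001]
ft_force: [0.0, 1.0, -1.5]
gripper_width: 0.456
grip_force: 60.7
```

apply_moves --steps '[{"x": 0,"y": 0,"z": 0,"rx": 0,"ry": 0,"rz": 0,"jaw": 0.01},{"x": 0,"y": 0,"z": 0.008,"rx": 0,"ry": 0,"rz": 0,"jaw": 0.01},{"x": 0,"y": 0,"z": 0.016,"rx": 0,"ry": 0,"rz": 0,"jaw": 0.01},{"x": 0,"y": 0,"z": 0.024,"rx": 0,"ry": 0,"rz": 0,"jaw": 0.01},{"x": 0,"y": 0,"z": 0.03,"rx": 0,"ry": 0,"rz": 0,"jaw": 0.01}]'

```text
t: 12.25
tool_pos: [0.5985, -0.3233, 0.051]
eef_rot: [-3.14, -0.099, 0.001]
ft_force: [0.1, 0.2, -1.8]
gripper_width: 0.454
grip_force: 60.7
```

apply_moves --steps '[{"x": 0,"y": 0,"z": 0.01,"rx": 0,"ry": 0,"rz": 0,"jaw": 0.01},{"x": 0,"y": 0,"z": 0.02,"rx": 0,"ry": 0,"rz": 0,"jaw": 0.01},{"x": 0,"y": 0,"z": 0.029,"rx": 0,"ry": 0,"rz": 0,"jaw": 0.01},{"x": 0,"y": 0,"z": 0.035,"rx": 0,"ry": 0,"rz": 0,"jaw": 0.01},{"x": 0,"y": 0,"z": 0.0365,"rx": 0,"ry": 0,"rz": 0,"jaw": 0.01}]'

```text
t: 12.88
tool_pos: [0.5985, -0.3236, 0.0148]
eef_rot: [-3.14, -0.099, 0.001]
ft_force: [-0.0, -0.5, -1.3]
gripper_width: 0.459
grip_force: 60.7
```

apply_moves --steps '[{"x": 0,"y": 0,"z": 0.0005,"rx": 0,"ry": 0,"rz": 0,"jaw": 0.01},{"x": 0,"y": 0,"z": 0.001,"rx": 0,"ry": 0,"rz": 0,"jaw": 0.01},{"x": 0,"y": 0,"z": 0.0015,"rx": 0,"ry": 0,"rz": 0,"jaw": 0.01},{"x": 0,"y": 0,"z": 0.0015,"rx": 0,"ry": 0,"rz": 0,"jaw": 0.01}]'

```text
t: 13.38
tool_pos: [0.5987, -0.3237, 0.0139]
eef_rot: [3.14, 0.099, 0.0]
ft_force: [0.6, 0.6, -2.0]
gripper_width: 0.456
grip_force: 60.7
```

apply_moves --steps '[{"x": 0,"y": 0,"z": 0.0005,"rx": 0,"ry": 0,"rz": 0,"jaw": 0.01},{"x": 0,"y": 0,"z": 0.001,"rx": 0,"ry": 0,"rz": 0,"jaw": 0.01},{"x": 0,"y": 0,"z": 0.0015,"rx": 0,"ry": 0,"rz": 0,"jaw": 0.01},{"x": 0,"y": 0,"z": 0.0015,"rx": 0,"ry": 0,"rz": 0,"jaw": 0.01}]'

```text
t: 13.88
tool_pos: [0.5986, -0.3237, 0.0129]
eef_rot: [3.14, 0.099, 0.0]
ft_force: [-3.4, 1.8, 8.0]
gripper_width: 0.458
grip_force: 61.9
```

apply_moves --steps '[{"x": 0,"y": 0,"z": -0.0005,"rx": 0,"ry": 0,"rz": 0,"jaw": 0.03},{"x": 0,"y": 0,"z": -0.0005,"rx": 0,"ry": 0,"rz": 0,"jaw": 0.045},{"x": 0,"y": 0,"z": -0.0005,"rx": 0,"ry": 0,"rz": 0,"jaw": 0.06},{"x": 0,"y": 0,"z": -0.0005,"rx": 0,"ry": 0,"rz": 0,"jaw": 0.06},{"x": 0,"y": 0,"z": -0.0005,"rx": 0,"ry": 0,"rz": 0,"jaw": 0.06}]'

```text
t: 14.5
tool_pos: [0.5987, -0.3237, 0.0127]
eef_rot: [3.14, 0.099, 0.0]
ft_force: [0.2, -0.6, -0.2]
gripper_width: 0.706
grip_force: 0.0
```

apply_moves --steps '[{"x": 0,"y": 0,"z": -0.015,"rx": 0,"ry": 0,"rz": 0,"jaw": 0.06},{"x": 0,"y": 0,"z": -0.045,"rx": 0,"ry": 0,"rz": 0,"jaw": 0.06},{"x": 0,"y": 0,"z": -0.08,"rx": 0,"ry": 0,"rz": 0,"jaw": 0.06},{"x": 0,"y": 0,"z": -0.11,"rx": 0,"ry": 0,"rz": 0,"jaw": 0.07},{"x": 0,"y": 0,"z": -0.12,"rx": 0,"ry": 0,"rz": 0,"jaw": 0.085}]'

```text
t: 15.12
tool_pos: [0.5995, -0.3242, 0.1358]
eef_rot: [3.138, 0.099, 0.005]
ft_force: [-0.1, 1.4, 0.3]
gripper_width: 0.989
grip_force: 0.0
```

apply_moves --steps '[{"x": -0.016,"y": 0.02,"z": 0,"rx": 0,"ry": 0,"rz": 4,"jaw": 0.085},{"x": -0.043,"y": 0.055,"z": 0,"rx": 0,"ry": 0,"rz": 10,"jaw": 0.085},{"x": -0.07,"y": 0.09,"z": 0,"rx": 0,"ry": 0,"rz": 16,"jaw": 0.085},{"x": -0.093,"y": 0.118,"z": 0,"rx": 0,"ry": 0,"rz": 21,"jaw": 0.085},{"x": -0.1032,"y": 0.1307,"z": 0,"rx": 0,"ry": 0,"rz": 22.7,"jaw": 0.085}]'

```text
t: 15.75
tool_pos: [0.5025, -0.4619, 0.1325]
eef_rot: [-3.097, 0.526, 0.001]
ft_force: [0.1, 0.2, -0.4]
gripper_width: 0.992
grip_force: 0.0
```

apply_moves --steps '[{"x": 0,"y": 0,"z": 0,"rx": 0,"ry": 0,"rz": 0,"jaw": 0.085},{"x": 0,"y": 0,"z": 0,"rx": 0,"ry": 0,"rz": 0,"jaw": 0.085}]'

```text
t: 16.0
tool_pos: [0.5045, -0.4596, 0.1327]
eef_rot: [-3.098, 0.518, 0.0]
ft_force: [0.8, -0.4, 0.0]
gripper_width: 0.996
grip_force: 0.0
```

```bash
cat >> h.py <<'E'
def blob(s,lo,hi,bx):
    C=cloud(s);x=C[...,0];y=C[...,1];z=C[...,2]
    m=(z>lo)&(z<hi)&(x>bx[0])&(x<bx[1])&(y>bx[2])&(y<bx[3])&(s['z_map']>0)
    m=cv2.morphologyEx(m.astype(np.uint8),cv2.MORPH_OPEN,np.ones((3,3)))>0
    return m.sum(),np.median(z[m]),cv2.minAreaRect((C[m][:,:2]*1000).astype(np.float32))
E
python3 - <<'E'
from h import *
s=manip.snapshot('wrist');pickle.dump(s,open('w3.pkl','wb'))
print(manip.state()['tool_pos'],manip.state()['eef_rot'])
cv2.imwrite('pics/w3.png',cv2.resize(s['img'][:,:,::-1],(800,600)))
print('spacer',blob(s,.006,.014,(.46,.55,-.51,-.42)))
print('body',blob(s,.036,.044,(.56,.64,-.36,-.29)))
E
```

```text
[ 0.50462216 -0.45947922  0.13272297] [-3.09821688e+00  5.17885208e-01  1.41194103e-04]
spacer (np.int64(1909), np.float64(0.01040950437145074), ((504.1711730957031, -461.5315246582031), (40.054359436035156, 60.040470123291016), 70.92561340332031))
body (np.int64(3221), np.float64(0.040508250292313835), ((598.9830932617188, -326.015625), (77.1349105834961, 55.26052474975586), 3.3936972618103027))
```

View pics/w3.png

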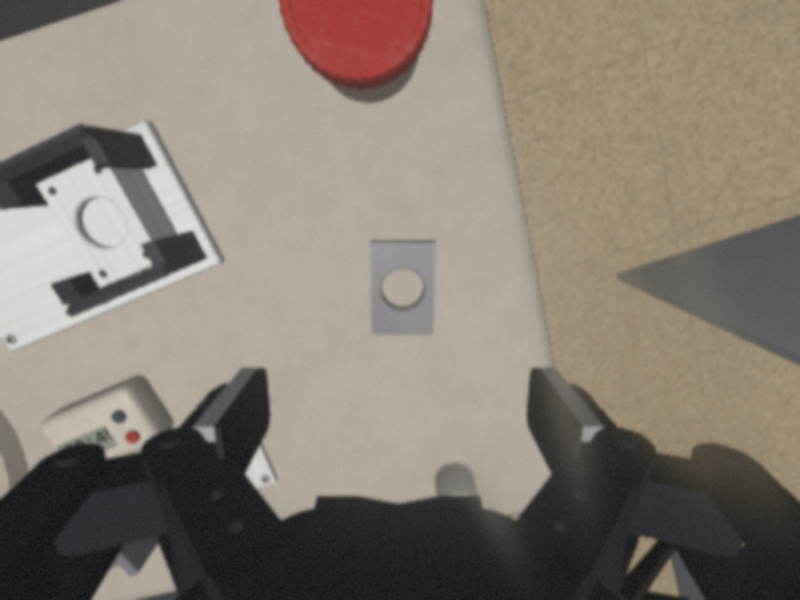

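The spacer sits squarely between the fingers (403,287), and the body lies level in the pocket (103,222). Now the spacer.

apply_moves --steps '[{"x": 0,"y": 0.002,"z": 0.04,"rx": 0,"ry": 0,"rz": 0,"jaw": 0.085},{"x": 0,"y": 0.002,"z": 0.08,"rx": 0,"ry": 0,"rz": 0,"jaw": 0.08},{"x": 0,"y": 0.002,"z": 0.11,"rx": 0,"ry": 0,"rz": 0,"jaw": 0.07},{"x": 0,"y": 0.002,"z": 0.125,"rx": 0,"ry": 0,"rz": 0,"jaw": 0.06},{"x": 0,"y": 0.002,"z": 0.131,"rx": 0,"ry": 0,"rz": 0,"jaw": 0.055}]'

```text
t: 16.68
tool_pos: [0.5036, -0.462, 0.0015]
eef_rot: [-3.098, 0.52, 0.0]
ft_force: [0.0, -0.2, 0.2]
gripper_width: 0.647
grip_force: 0.0
```

apply_moves --steps '[{"x": 0,"y": 0,"z": 0,"rx": 0,"ry": 0,"rz": 0,"jaw": 0.048},{"x": 0,"y": 0,"z": 0,"rx": 0,"ry": 0,"rz": 0,"jaw": 0.042},{"x": 0,"y": 0,"z": 0,"rx": 0,"ry": 0,"rz": 0,"jaw": 0.035},{"x": 0,"y": 0,"z": 0,"rx": 0,"ry": 0,"rz": 0,"jaw": 0.02},{"x": 0,"y": 0,"z": 0,"rx": 0,"ry": 0,"rz": 0,"jaw": 0.01}]'

```text
t: 17.3
tool_pos: [0.5037, -0.463, 0.0033]
eef_rot: [3.097, -0.521, 0.002]
ft_force: [-2.0, 2.4, 8.5]
gripper_width: 0.441
grip_force: 59.8
```

apply_moves --steps '[{"x": 0,"y": 0,"z": -0.006,"rx": 0,"ry": 0,"rz": 0,"jaw": 0.01},{"x": 0,"y": 0,"z": -0.02,"rx": 0,"ry": 0,"rz": 0,"jaw": 0.01},{"x": 0,"y": 0,"z": -0.05,"rx": 0,"ry": 0,"rz": 0,"jaw": 0.01},{"x": 0,"y": 0,"z": -0.08,"rx": 0,"ry": 0,"rz": 0,"jaw": 0.01},{"x": 0,"y": 0,"z": -0.095,"rx": 0,"ry": 0,"rz": 0,"jaw": 0.01}]'

```text
t: 17.92
tool_pos: [0.5038, -0.4631, 0.0993]
eef_rot: [3.096, -0.521, 0.004]
ft_force: [0.2, 0.5, 0.5]
gripper_width: 0.442
grip_force: 60.4
```

apply_moves --steps '[{"x": 0.006,"y": -0.022,"z": 0,"rx": 0,"ry": 0,"rz": -3,"jaw": 0.01},{"x": 0.017,"y": -0.062,"z": 0,"rx": 0,"ry": 0,"rz": -9,"jaw": 0.01},{"x": 0.029,"y": -0.105,"z": 0,"rx": 0,"ry": 0,"rz": -15,"jaw": 0.01},{"x": 0.04,"y": -0.144,"z": 0,"rx": 0,"ry": 0,"rz": -20,"jaw": 0.01},{"x": 0.045,"y": -0.1613,"z": 0,"rx": 0,"ry": 0,"rz": -22.5,"jaw": 0.01}]'

```text
t: 18.55
tool_pos: [0.5995, -0.3216, 0.0958]
eef_rot: [-3.139, -0.102, 0.002]
ft_force: [-0.6, 0.3, -0.4]
gripper_width: 0.441
grip_force: 60.5
```

apply_moves --steps '[{"x": 0,"y": 0,"z": 0,"rx": 0,"ry": 0,"rz": 0,"jaw": 0.01},{"x": 0,"y": 0,"z": 0.01,"rx": 0,"ry": 0,"rz": 0,"jaw": 0.01},{"x": 0,"y": 0,"z": 0.02,"rx": 0,"ry": 0,"rz": 0,"jaw": 0.01},{"x": 0,"y": 0,"z": 0.025,"rx": 0,"ry": 0,"rz": 0,"jaw": 0.01},{"x": 0,"y": 0,"z": 0.025,"rx": 0,"ry": 0,"rz": 0,"jaw": 0.01}]'

```text
t: 19.18
tool_pos: [0.598, -0.325, 0.0711]
eef_rot: [-3.14, -0.092, 0.001]
ft_force: [0.9, -0.5, -0.7]
gripper_width: 0.444
grip_force: 60.5
```

Run:
```python
from h import *
s=manip.snapshot('wrist');pickle.dump(s,open('w4.pkl','wb'))
print(manip.state()['tool_pos'],manip.state()['eef_rot'])
cv2.imwrite('pics/w4.png',cv2.resize(s['img'][:,:,::-1],(800,600)))
print('spacer',blob(s,.073,.086,(.55,.65,-.37,-.28)))
print('walls',blob(s,.056,.066,(.53,.67,-.37,-.28)))
```

```text
[ 0.59829525 -0.32503484  0.0715809 ] [-3.14005886e+00 -9.25290913e-02  4.22809167e-04]
spacer (np.int64(6531), np.float64(0.07816985371968319), ((597.7522583007812, -324.0111389160156), (61.06650161743164, 62.86109161376953), 3.691531181335449))
walls (np.int64(1680), np.float64(0.05999217017953802), ((599.3077392578125, -323.627197265625), (78.46320343017578, 58.583892822265625), 3.242239475250244))
```

View pics/w4.png

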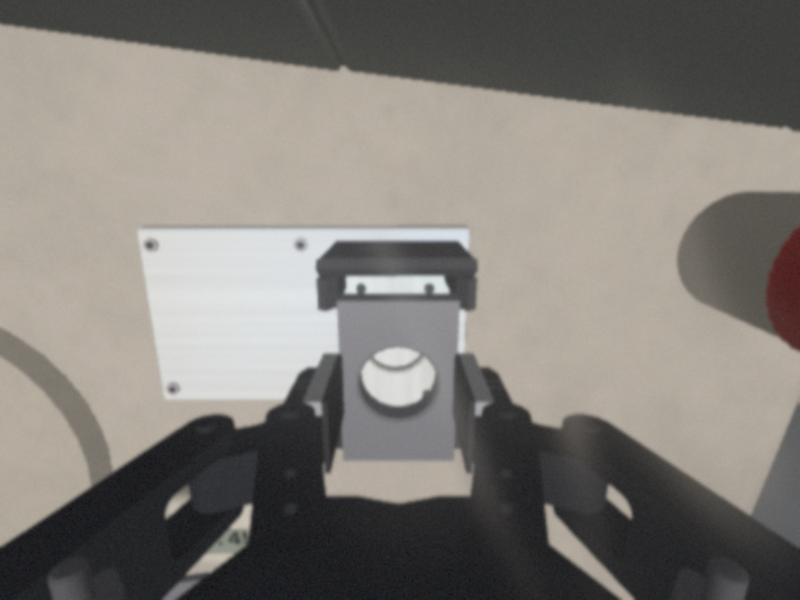

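The spacer is held level and square over the pocket (398,378), with the wall mouth at (397,260). I correct about 1 mm and lower it.

apply_moves --steps '[{"x": 0.0012,"y": -0.0012,"z": 0.004,"rx": 0,"ry": 0,"rz": 0,"jaw": 0.01},{"x": 0.0012,"y": -0.0012,"z": 0.01,"rx": 0,"ry": 0,"rz": 0,"jaw": 0.01},{"x": 0.0012,"y": -0.0012,"z": 0.016,"rx": 0,"ry": 0,"rz": 0,"jaw": 0.01},{"x": 0.0012,"y": -0.0012,"z": 0.022,"rx": 0,"ry": 0,"rz": 0,"jaw": 0.01},{"x": 0.0012,"y": -0.0012,"z": 0.025,"rx": 0,"ry": 0,"rz": 0,"jaw": 0.01}]'

```text
t: 19.85
tool_pos: [0.5994, -0.3234, 0.0462]
eef_rot: [-3.14, -0.093, 0.001]
ft_force: [-0.2, 0.1, -1.1]
gripper_width: 0.447
grip_force: 60.5
```

apply_moves --steps '[{"x": 0,"y": 0,"z": 0.0006,"rx": 0,"ry": 0,"rz": 0,"jaw": 0.01},{"x": 0,"y": 0,"z": 0.0012,"rx": 0,"ry": 0,"rz": 0,"jaw": 0.01},{"x": 0,"y": 0,"z": 0.0018,"rx": 0,"ry": 0,"rz": 0,"jaw": 0.01},{"x": 0,"y": 0,"z": 0.0018,"rx": 0,"ry": 0,"rz": 0,"jaw": 0.01}]'

```text
t: 20.35
tool_pos: [0.5997, -0.3236, 0.0451]
eef_rot: [3.14, 0.093, 0.0]
ft_force: [0.0, -0.0, -0.1]
gripper_width: 0.441
grip_force: 60.5
```

apply_moves --steps '[{"x": 0,"y": 0,"z": 0.0006,"rx": 0,"ry": 0,"rz": 0,"jaw": 0.01},{"x": 0,"y": 0,"z": 0.0012,"rx": 0,"ry": 0,"rz": 0,"jaw": 0.01},{"x": 0,"y": 0,"z": 0.0018,"rx": 0,"ry": 0,"rz": 0,"jaw": 0.01},{"x": 0,"y": 0,"z": 0.0018,"rx": 0,"ry": 0,"rz": 0,"jaw": 0.01}]'

```text
t: 20.85
tool_pos: [0.5997, -0.3235, 0.0434]
eef_rot: [3.14, 0.093, 0.0]
ft_force: [-1.4, 0.3, 3.8]
gripper_width: 0.441
grip_force: 60.9
```

apply_moves --steps '[{"x": 0,"y": 0,"z": 0.0002,"rx": 0,"ry": 0,"rz": 0,"jaw": 0.03},{"x": 0,"y": 0,"z": 0,"rx": 0,"ry": 0,"rz": 0,"jaw": 0.045},{"x": 0,"y": 0,"z": 0,"rx": 0,"ry": 0,"rz": 0,"jaw": 0.06},{"x": 0,"y": 0,"z": 0,"rx": 0,"ry": 0,"rz": 0,"jaw": 0.06},{"x": 0,"y": 0,"z": 0,"rx": 0,"ry": 0,"rz": 0,"jaw": 0.06}]'

```text
t: 21.48
tool_pos: [0.5996, -0.3235, 0.0431]
eef_rot: [-3.14, -0.093, 0.0]
ft_force: [-0.3, -1.3, -0.1]
gripper_width: 0.701
grip_force: 0.0
```

apply_moves --steps '[{"x": 0,"y": 0,"z": -0.01,"rx": 0,"ry": 0,"rz": 0,"jaw": 0.06},{"x": 0,"y": 0,"z": -0.03,"rx": 0,"ry": 0,"rz": 0,"jaw": 0.06},{"x": 0,"y": 0,"z": -0.06,"rx": 0,"ry": 0,"rz": 0,"jaw": 0.07},{"x": 0,"y": 0,"z": -0.085,"rx": 0,"ry": 0,"rz": 0,"jaw": 0.085},{"x": 0,"y": 0,"z": -0.09,"rx": 0,"ry": 0,"rz": 0,"jaw": 0.085}]'

```text
t: 22.1
tool_pos: [0.6007, -0.3242, 0.1364]
eef_rot: [3.138, 0.093, 0.006]
ft_force: [-0.6, 0.1, -0.3]
gripper_width: 0.996
grip_force: 0.0
```

apply_moves --steps '[{"x": -0.02,"y": -0.003,"z": 0,"rx": 0,"ry": 0,"rz": 1,"jaw": 0.085},{"x": -0.065,"y": -0.01,"z": 0,"rx": 0,"ry": 0,"rz": 3,"jaw": 0.085},{"x": -0.115,"y": -0.017,"z": 0,"rx": 0,"ry": 0,"rz": 5,"jaw": 0.085},{"x": -0.155,"y": -0.023,"z": 0,"rx": 0,"ry": 0,"rz": 6,"jaw": 0.085},{"x": -0.1726,"y": -0.0258,"z": 0,"rx": 0,"ry": 0,"rz": 6.3,"jaw": 0.085}]'

```text
t: 22.72
tool_pos: [0.4236, -0.3074, 0.1333]
eef_rot: [-3.14, 0.081, 0.002]
ft_force: [-0.0, -0.9, -0.2]
gripper_width: 0.992
grip_force: 0.0
```

apply_moves --steps '[{"x": 0,"y": 0,"z": 0,"rx": 0,"ry": 0,"rz": 0,"jaw": 0.085},{"x": 0,"y": 0,"z": 0,"rx": 0,"ry": 0,"rz": 0,"jaw": 0.085}]'

```text
t: 22.98
tool_pos: [0.4266, -0.3083, 0.1333]
eef_rot: [3.14, -0.079, 0.001]
ft_force: [1.3, -0.1, -0.2]
gripper_width: 0.997
grip_force: 0.0
```

Run:
```python
from h import *
s=manip.snapshot('wrist');pickle.dump(s,open('w5.pkl','wb'))
print(manip.state()['tool_pos'],manip.state()['eef_rot'])
cv2.imwrite('pics/w5.png',cv2.resize(s['img'][:,:,::-1],(800,600)))
print('spacer',blob(s,.046,.0535,(.56,.64,-.36,-.29)))
print('cover',blob(s,.003,.010,(.38,.47,-.345,-.27)))
print('boss',blob(s,.020,.03,(.38,.47,-.345,-.27)))
```

```text
[ 0.42671042 -0.3082858   0.13324583] [ 3.14021134e+00 -7.87354620e-02  8.88724942e-04]
spacer (np.int64(324), np.float64(0.05004772915469209), ((565.5819702148438, -329.2904052734375), (49.81553268432617, 11.397814750671387), 87.3586196899414))
cover (np.int64(1813), np.float64(0.006480076618556112), ((426.42462158203125, -308.5253601074219), (39.98522186279297, 60.1113166809082), 87.57543182373047))
boss (np.int64(576), np.float64(0.024638634234573867), ((443.86810302734375, -294.0873107910156), (68.4573974609375, 23.18004035949707), 39.75507736206055))
```

View pics/w5.png

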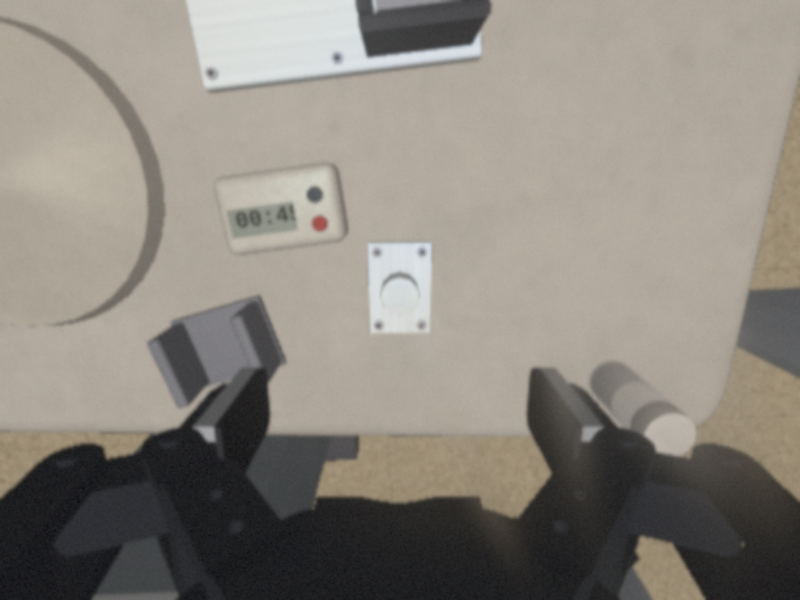

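The cover lies squarely under the open gripper (400,288) and the spacer is in the pocket. Now the cover, by its long sides.

apply_moves --steps '[{"x": 0,"y": 0,"z": 0.04,"rx": 0,"ry": 0,"rz": 0,"jaw": 0.075},{"x": 0,"y": 0,"z": 0.08,"rx": 0,"ry": 0,"rz": 0,"jaw": 0.06},{"x": 0,"y": 0,"z": 0.11,"rx": 0,"ry": 0,"rz": 0,"jaw": 0.055},{"x": 0,"y": 0,"z": 0.127,"rx": 0,"ry": 0,"rz": 0,"jaw": 0.052},{"x": 0,"y": 0,"z": 0.1325,"rx": 0,"ry": 0,"rz": 0,"jaw": 0.05}]'

```text
t: 23.65
tool_pos: [0.4261, -0.3077, -0.0005]
eef_rot: [-3.14, 0.078, 0.001]
ft_force: [0.4, -1.1, 0.4]
gripper_width: 0.586
grip_force: 0.0
```

apply_moves --steps '[{"x": 0,"y": 0,"z": 0,"rx": 0,"ry": 0,"rz": 0,"jaw": 0.046},{"x": 0,"y": 0,"z": 0,"rx": 0,"ry": 0,"rz": 0,"jaw": 0.042},{"x": 0,"y": 0,"z": 0,"rx": 0,"ry": 0,"rz": 0,"jaw": 0.036},{"x": 0,"y": 0,"z": 0,"rx": 0,"ry": 0,"rz": 0,"jaw": 0.03},{"x": 0,"y": 0,"z": 0,"rx": 0,"ry": 0,"rz": 0,"jaw": 0.02}]'

```text
t: 24.28
tool_pos: [0.4263, -0.3084, 0.0018]
eef_rot: [3.139, -0.079, 0.002]
ft_force: [-0.5, 1.5, 11.6]
gripper_width: 0.435
grip_force: 58.8
```

apply_moves --steps '[{"x": 0,"y": 0,"z": -0.006,"rx": 0,"ry": 0,"rz": 0,"jaw": 0.02},{"x": 0,"y": 0,"z": -0.02,"rx": 0,"ry": 0,"rz": 0,"jaw": 0.02},{"x": 0,"y": 0,"z": -0.05,"rx": 0,"ry": 0,"rz": 0,"jaw": 0.02},{"x": 0,"y": 0,"z": -0.08,"rx": 0,"ry": 0,"rz": 0,"jaw": 0.02},{"x": 0,"y": 0,"z": -0.095,"rx": 0,"ry": 0,"rz": 0,"jaw": 0.02}]'

```text
t: 24.9
tool_pos: [0.4263, -0.3084, 0.0978]
eef_rot: [3.139, -0.079, 0.003]
ft_force: [-0.1, 0.3, -2.3]
gripper_width: 0.432
grip_force: 60.3
```

apply_moves --steps '[{"x": 0.02,"y": 0.001,"z": 0,"rx": 0,"ry": 0,"rz": -1,"jaw": 0.02},{"x": 0.06,"y": 0.0025,"z": 0,"rx": 0,"ry": 0,"rz": -3,"jaw": 0.02},{"x": 0.105,"y": 0.004,"z": 0,"rx": 0,"ry": 0,"rz": -5,"jaw": 0.02},{"x": 0.145,"y": 0.0055,"z": 0,"rx": 0,"ry": 0,"rz": -6,"jaw": 0.02},{"x": 0.1733,"y": 0.0066,"z": 0,"rx": 0,"ry": 0,"rz": -6.4,"jaw": 0.02}]'

```text
t: 25.52
tool_pos: [0.6, -0.3232, 0.0956]
eef_rot: [-3.14, -0.097, -0.0]
ft_force: [-0.7, -0.1, -0.8]
gripper_width: 0.434
grip_force: 60.3
```

apply_moves --steps '[{"x": 0,"y": 0,"z": 0,"rx": 0,"ry": 0,"rz": 0,"jaw": 0.02},{"x": 0,"y": 0,"z": 0.008,"rx": 0,"ry": 0,"rz": 0,"jaw": 0.02},{"x": 0,"y": 0,"z": 0.015,"rx": 0,"ry": 0,"rz": 0,"jaw": 0.02},{"x": 0,"y": 0,"z": 0.018,"rx": 0,"ry": 0,"rz": 0,"jaw": 0.02},{"x": 0,"y": 0,"z": 0.018,"rx": 0,"ry": 0,"rz": 0,"jaw": 0.02}]'

```text
t: 26.15
tool_pos: [0.5981, -0.3234, 0.0774]
eef_rot: [-3.14, -0.096, 0.001]
ft_force: [-0.3, -0.2, -0.4]
gripper_width: 0.432
grip_force: 60.3
```

Run:
```python
from h import *
s=manip.snapshot('wrist');pickle.dump(s,open('w6.pkl','wb'))
print(manip.state()['tool_pos'],manip.state()['eef_rot'])
cv2.imwrite('pics/w6.png',cv2.resize(s['img'][:,:,::-1],(800,600)))
print('cover',blob(s,.077,.087,(.55,.65,-.344,-.303)))
print('boss',blob(s,.095,.106,(.58,.62,-.345,-.303)))
print('walls',blob(s,.056,.066,(.53,.67,-.37,-.28)))
C=cloud(s);m=(C[...,2]>.07)&(C[...,2]<.09)&(abs(C[...,1]+.3236)<.016)&(C[...,0]>.55)&(C[...,0]<.65)
P=C[m];A=np.c_[P[:,:2]-P[:,:2].mean(0),np.ones(len(P))];print('plane',np.linalg.lstsq(A,P[:,2],rcond=None)[0])
```

```text
[ 0.59834521 -0.32340608  0.07767102] [-3.14000535e+00 -9.56496282e-02  2.03337997e-04]
cover (np.int64(5199), np.float64(0.08196436343454146), ((598.411376953125, -323.786376953125), (60.53415298461914, 40.5035400390625), 2.4242448806762695))
boss (np.int64(2090), np.float64(0.10006929307120899), ((598.3554077148438, -324.3554992675781), (24.41609001159668, 41.552860260009766), 2.450701951980591))
walls (np.int64(1499), np.float64(0.06004698481054496), ((628.728515625, -321.95947265625), (19.508804321289062, 58.636878967285156), 3.3112411499023438))
plane [-0.0102658   0.00436355  0.08212098]
```

View pics/w6.png

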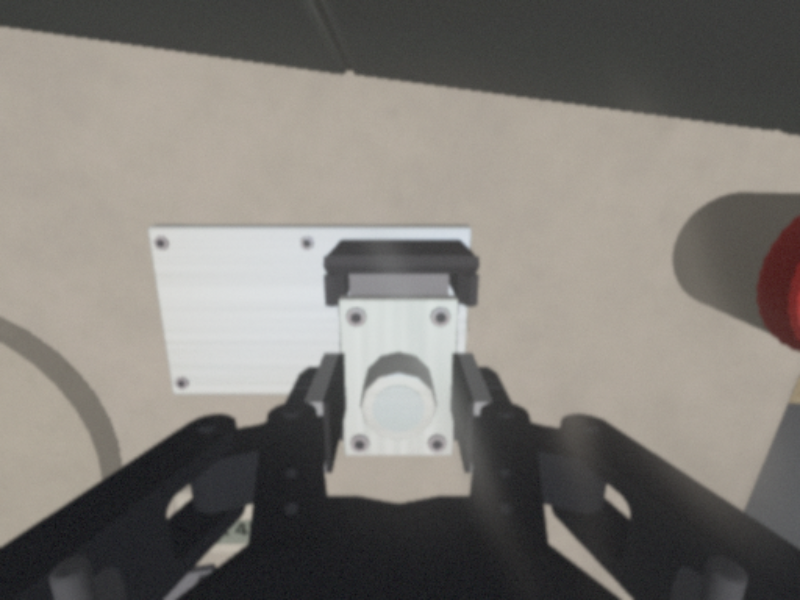

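The cover is held level and square over the pocket, boss up (398,400). I lower it.

apply_moves --steps '[{"x": 0.0008,"y": 0,"z": 0.004,"rx": 0,"ry": 0,"rz": 0,"jaw": 0.02},{"x": 0.0008,"y": 0,"z": 0.01,"rx": 0,"ry": 0,"rz": 0,"jaw": 0.02},{"x": 0.0008,"y": 0,"z": 0.016,"rx": 0,"ry": 0,"rz": 0,"jaw": 0.02},{"x": 0.0008,"y": 0,"z": 0.021,"rx": 0,"ry": 0,"rz": 0,"jaw": 0.02},{"x": 0.0008,"y": 0,"z": 0.0235,"rx": 0,"ry": 0,"rz": 0,"jaw": 0.02}]'

```text
t: 26.82
tool_pos: [0.5992, -0.3232, 0.0537]
eef_rot: [-3.14, -0.096, 0.001]
ft_force: [-0.4, -0.0, -0.2]
gripper_width: 0.43
grip_force: 60.3
```

apply_moves --steps '[{"x": 0,"y": 0,"z": 0.0006,"rx": 0,"ry": 0,"rz": 0,"jaw": 0.02},{"x": 0,"y": 0,"z": 0.0012,"rx": 0,"ry": 0,"rz": 0,"jaw": 0.02},{"x": 0,"y": 0,"z": 0.0016,"rx": 0,"ry": 0,"rz": 0,"jaw": 0.02},{"x": 0,"y": 0,"z": 0.0016,"rx": 0,"ry": 0,"rz": 0,"jaw": 0.02}]'

```text
t: 27.32
tool_pos: [0.5994, -0.3233, 0.0527]
eef_rot: [3.14, 0.096, 0.0]
ft_force: [0.6, -0.1, -0.9]
gripper_width: 0.432
grip_force: 60.3
```

apply_moves --steps '[{"x": 0,"y": 0,"z": 0.0005,"rx": 0,"ry": 0,"rz": 0,"jaw": 0.02},{"x": 0,"y": 0,"z": 0.001,"rx": 0,"ry": 0,"rz": 0,"jaw": 0.02},{"x": 0,"y": 0,"z": 0.0013,"rx": 0,"ry": 0,"rz": 0,"jaw": 0.02},{"x": 0,"y": 0,"z": 0.0013,"rx": 0,"ry": 0,"rz": 0,"jaw": 0.02}]'

```text
t: 27.82
tool_pos: [0.5994, -0.3234, 0.0519]
eef_rot: [3.14, 0.096, 0.001]
ft_force: [-3.0, 2.5, 8.7]
gripper_width: 0.436
grip_force: 61.7
```

Contact. Release, retreat upward and check.

apply_moves --steps '[{"x": 0,"y": 0,"z": 0,"rx": 0,"ry": 0,"rz": 0,"jaw": 0.035},{"x": 0,"y": 0,"z": 0,"rx": 0,"ry": 0,"rz": 0,"jaw": 0.045},{"x": 0,"y": 0,"z": 0,"rx": 0,"ry": 0,"rz": 0,"jaw": 0.06},{"x": 0,"y": 0,"z": 0,"rx": 0,"ry": 0,"rz": 0,"jaw": 0.06},{"x": 0,"y": 0,"z": 0,"rx": 0,"ry": 0,"rz": 0,"jaw": 0.06}]'

```text
t: 28.45
tool_pos: [0.5994, -0.3233, 0.0512]
eef_rot: [-3.14, -0.096, 0.0]
ft_force: [0.5, 0.4, -0.3]
gripper_width: 0.703
grip_force: 0.0
```

apply_moves --steps '[{"x": 0,"y": 0,"z": -0.01,"rx": 0,"ry": 0,"rz": 0,"jaw": 0.06},{"x": 0,"y": 0,"z": -0.03,"rx": 0,"ry": 0,"rz": 0,"jaw": 0.06},{"x": 0,"y": 0,"z": -0.07,"rx": 0,"ry": 0,"rz": 0,"jaw": 0.06},{"x": 0,"y": 0,"z": -0.11,"rx": 0,"ry": 0,"rz": 0,"jaw": 0.06},{"x": 0,"y": 0,"z": -0.13,"rx": 0,"ry": 0,"rz": 0,"jaw": 0.07}]'

```text
t: 29.08
tool_pos: [0.6002, -0.3238, 0.1856]
eef_rot: [3.138, 0.096, 0.006]
ft_force: [0.4, -0.6, -0.3]
gripper_width: 0.821
grip_force: 0.0
```

apply_moves --steps '[{"x": 0,"y": 0,"z": 0,"rx": 0,"ry": 0,"rz": 0,"jaw": 0.07},{"x": 0,"y": 0,"z": 0,"rx": 0,"ry": 0,"rz": 0,"jaw": 0.07},{"x": 0,"y": 0,"z": 0,"rx": 0,"ry": 0,"rz": 0,"jaw": 0.07}]'

```text
t: 29.45
tool_pos: [0.5989, -0.323, 0.1804]
eef_rot: [-3.139, -0.096, 0.002]
ft_force: [0.2, 0.2, -0.2]
gripper_width: 0.819
grip_force: 0.0
```

Run:
```python
from h import *
s=manip.snapshot('wrist')
cv2.imwrite('pics/w7.png',cv2.resize(s['img'][:,:,::-1],(800,600)))
br=lambda i:(i[...,1]<17)&(i[...,2]>170)
print('boss',blob(s,.070,.080,(.56,.64,-.36,-.29)),'walls',blob(s,.058,.066,(.53,.67,-.37,-.28)))
C=cloud(s);m=(C[...,2]>.052)&(C[...,2]<.0585)&(abs(C[...,1]+.3236)<.017)&(abs(C[...,0]-.5992)<.028)
P=C[m];A=np.c_[P[:,:2]-P[:,:2].mean(0),np.ones(len(P))];print('plane',m.sum(),np.linalg.lstsq(A,P[:,2],rcond=None)[0])
```

```text
boss (np.int64(490), np.float64(0.07459727435141801), ((599.913330078125, -322.73760986328125), (22.77890396118164, 22.364124298095703), 2.369051933288574)) walls (np.int64(907), np.float64(0.06011713189377628), ((599.1756591796875, -323.814453125), (78.07023620605469, 58.38241958618164), 3.454258680343628))
plane 1310 [-0.00135727 -0.00079198  0.05657142]
```

View pics/w7.png

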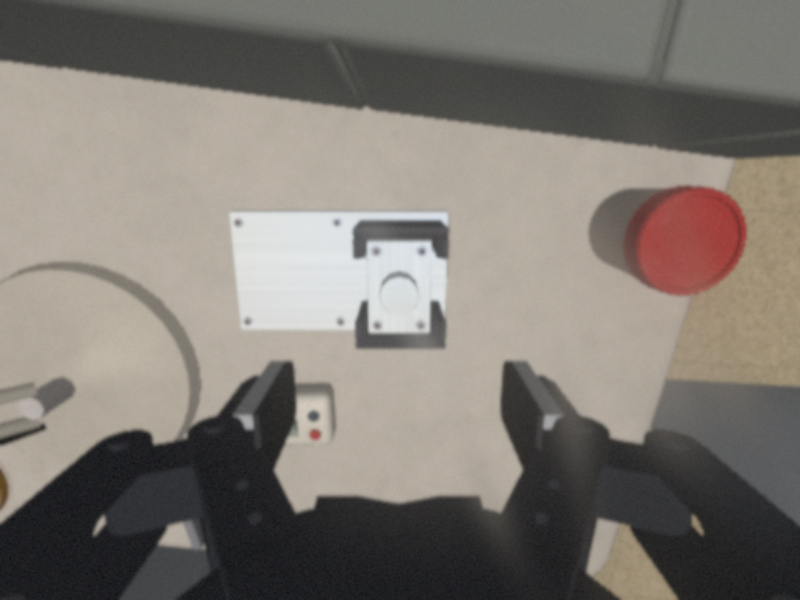

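The cover lies level in the pocket (400,288): plate top at 56.6 mm with no tilt, boss top at 74.6 mm, centred within about 1 mm. The gripper is clear, so I hand the job in.

```bash
python3 -c "
from plant import manip
print(manip.close_job())"
```

```text
the job is handed in; nothing more can be done
None
```

The flow cell is assembled: body, spacer and cover are stacked in the pocket, and the last camera view shows the cover level and about 1 mm off centre. I handed the job in at about 29.5 s; the hand-in returned no verdict.

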